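Stir the turned beads in the bowl

TASK

Lower the last bead, the one on the wooden block, gently into the bowl with the others. Then take the wooden paddle from its rack and, with its foot down among the beads, stir two full, wide rounds clockwise (seen from above) that push the beads about, starting at the pouring lip and ending at the lip, without pushing the bowl away or spilling any beads. Hang the paddle back in the rack's fork by its collar and leave the bottle, sander and cork block alone.

Things in the scene. Friction and masses are not known exactly. Their poses are not given: they have to be found in the camera images.
- bowl: round plain aluminium bowl, loose on the bench, about 0.9 kg: 184 mm wide at the rim, 172 mm at the foot, 65 mm high, walls 5 mm, flat floor 6 mm thick. A pouring lip sticks out about 28 mm beyond the rim at one place and rises to about 78 mm. Origin: centre of the underside, on the bench; z up; x points from the middle to the lip
- last_bead: the eighth wooden bead, the only one outside the bowl, standing on end on a fixed dark wooden block 75 mm square, 25 mm high, within 20 mm of the block's centre. Barrel 30 mm across the middle, 24 mm at its flat ends, 26 mm high, 14 g. Origin: centre of its underside, on the block's top; z up along its axis
- bead1: one of seven turned wooden beads that start standing in a loose ring in the bowl (numbered anticlockwise from the lip, none at the lip itself or in the middle), all alike: a barrel 30 mm across the middle (24 mm at its flat ends) and 26 mm high, 14 g, which may tip over and roll in the bowl; origin at the centre of one end (the underside at the start), z along the bead's axis
- bead2: one of seven turned wooden beads that start standing in a loose ring in the bowl (numbered anticlockwise from the lip, none at the lip itself or in the middle), all alike: a barrel 30 mm across the middle (24 mm at its flat ends) and 26 mm high, 14 g, which may tip over and roll in the bowl; origin at the centre of one end (the underside at the start), z along the bead's axis
- bead3: one of seven turned wooden beads that start standing in a loose ring in the bowl (numbered anticlockwise from the lip, none at the lip itself or in the middle), all alike: a barrel 30 mm across the middle (24 mm at its flat ends) and 26 mm high, 14 g, which may tip over and roll in the bowl; origin at the centre of one end (the underside at the start), z along the bead's axis
- bead4: one of seven turned wooden beads that start standing in a loose ring in the bowl (numbered anticlockwise from the lip, none at the lip itself or in the middle), all alike: a barrel 30 mm across the middle (24 mm at its flat ends) and 26 mm high, 14 g, which may tip over and roll in the bowl; origin at the centre of one end (the underside at the start), z along the bead's axis
- bead5: one of seven turned wooden beads that start standing in a loose ring in the bowl (numbered anticlockwise from the lip, none at the lip itself or in the middle), all alike: a barrel 30 mm across the middle (24 mm at its flat ends) and 26 mm high, 14 g, which may tip over and roll in the bowl; origin at the centre of one end (the underside at the start), z along the bead's axis
- bead6: one of seven turned wooden beads that start standing in a loose ring in the bowl (numbered anticlockwise from the lip, none at the lip itself or in the middle), all alike: a barrel 30 mm across the middle (24 mm at its flat ends) and 26 mm high, 14 g, which may tip over and roll in the bowl; origin at the centre of one end (the underside at the start), z along the bead's axis
- bead7: one of seven turned wooden beads that start standing in a loose ring in the bowl (numbered anticlockwise from the lip, none at the lip itself or in the middle), all alike: a barrel 30 mm across the middle (24 mm at its flat ends) and 26 mm high, 14 g, which may tip over and roll in the bowl; origin at the centre of one end (the underside at the start), z along the bead's axis
- paddle: upright wooden stirring paddle, 0.15 kg, 238 mm long. Up from the bottom: flat foot 10 x 24 mm (24 along its y), 60 mm high; round shaft 14 mm thick; at 170 to 178 mm a round collar 44 mm wide; at 178 to 238 mm a square handle 28 x 28 mm, flats facing x and y. Origin: centre of the foot's underside, 30 mm above the bench while it hangs in the rack; z up the shaft
- paddle_collar (a point): on the paddle's axis at the underside of its collar, 170 mm above the foot's underside
- rack: dark steel stand fixed to the bench: a level fork, 66 mm wide, top 200 mm up, 10 mm thick, carries the collar. Its slot, 20 mm wide, runs from the open end at x = -35 mm (robot's side) to x = 13 mm; the paddle goes in and out along x. Post at x = 55 to 77 mm, no higher than the fork; foot plate 12 mm thick. Origin: on the bench under the hung shaft's axis; x away from the slot's open end
- rack_seat (a point): on the fork's top, 200 mm above the rack's origin: the underside of the collar lies here when the paddle hangs in the fork
- sander: bystander: black and grey orbital sander, disc 120 mm across, 96 mm high, its motor tube pointing to its y axis as far as 115 mm from the centre; origin at the centre of its underside
- glue_bottle: bystander: white bottle with a yellow cap, 60 mm across, 170 mm high; origin at the centre of its underside
- cork_block: bystander: cork sanding block, 100 x 60 x 30 mm high; origin at the centre of its underside
Things that resemble listed ones, but are neither listed nor needed, are in the scene too. Leave any green or orange look-alike of the rack alone.

How it is judged:
On the way, in this order (a step that is already met when the one before it is completed fails the run):
1. the last bead is in the bowl with the others, let go (horizontal distance between last_bead and bowl below 0.09 m and z of last_bead in the frame of bowl below 0.065 m and contact force between the fingers and last_bead below 0.05 N), for 0.2 s.
2. round 1: the paddle's foot is down among the beads at the lip (z of paddle in the frame of bowl below 0.028 m and x of paddle in the frame of bowl between 0.018 and 0.08 m and y of paddle in the frame of bowl between -0.018 and 0.018 m), for 0.02 s.
3. round 1: the paddle's foot is down among the beads a quarter round clockwise of the lip (z of paddle in the frame of bowl below 0.028 m and y of paddle in the frame of bowl between -0.08 and -0.018 m and x of paddle in the frame of bowl between -0.018 and 0.018 m), for 0.02 s.
4. round 1: the paddle's foot is down among the beads opposite the lip (z of paddle in the frame of bowl below 0.028 m and x of paddle in the frame of bowl between -0.08 and -0.018 m and y of paddle in the frame of bowl between -0.018 and 0.018 m), for 0.02 s.
5. round 1: the paddle's foot is down among the beads three quarters round clockwise of the lip (z of paddle in the frame of bowl below 0.028 m and y of paddle in the frame of bowl between 0.018 and 0.08 m and x of paddle in the frame of bowl between -0.018 and 0.018 m), for 0.02 s.
6. round 2: the paddle's foot is down among the beads at the lip (all of step 2), for 0.02 s.
7. round 2: the paddle's foot is down among the beads a quarter round clockwise of the lip (all of step 3), for 0.02 s.
8. round 2: the paddle's foot is down among the beads opposite the lip (all of step 4), for 0.02 s.
9. round 2: the paddle's foot is down among the beads three quarters round clockwise of the lip (all of step 5), for 0.02 s.
10. round 2: the paddle's foot is down among the beads at the lip (all of step 6), for 0.02 s.
At the end, for the whole second after the job is handed in: All eight beads are in the bowl, below the rim, and stirred (one or more of beads 1-3, of 4-5 and of 6-7 over 12 mm from their starts); the bowl is level within 0.1 rad; the paddle hangs still in the fork, collar within 20 mm sideways and 6 mm in height of the seat, upright within 0.12 rad (horizontal distance between paddle_collar and rack_seat below 0.02 m and z of paddle_collar in the frame of rack_seat between -0.006 and 0.006 m and angle between paddle's own z axis and vertical below 0.12 rad and linear speed of paddle below 0.03 m/s and horizontal distance between each of bead1, bead2, bead3, bead4, bead5, bead6, bead7, last_bead and bowl below 0.09 m and z of each of bead1, bead2, bead3, bead4, bead5, bead6, bead7, last_bead in the frame of bowl below 0.065 m and distance of any of bead1, bead2, bead3 from where it was at the start of the episode above 0.012 m and distance of any of bead4, bead5 from where it was at the start of the episode above 0.012 m and distance of any of bead6, bead7 from where it was at the start of the episode above 0.012 m and angle between bowl's own z axis and vertical below 0.1 rad); the robot touches nothing.
It fails at once if the bowl is pushed more than 30 mm from its place or tipped by more than 0.25 rad (distance of bowl from where it was at the start of the episode above 0.03 m or angle between bowl's own z axis and vertical above 0.25 rad).
It fails at once if the last bead is dropped or thrown: moving faster than 1.2 m/s out of the fingers (a fall of about 70 mm) (linear speed of last_bead above 1.2 m/s and contact force between the fingers and last_bead below 0.05 N).
It fails at once if the sander, the glue bottle or the cork block is moved more than 20 mm (distance of any of sander, glue_bottle, cork_block from where it was at the start of the episode above 0.02 m).
It also fails if it takes over 72 s, if anything falls off the work surface, if the arm or the gripper's body presses on something with over 40 N, if the wrist force passes 120 N, or if a joint passes its speed limit or range.

ROBOT

A 7-joint arm with a two-finger parallel gripper is mounted at the origin on the work surface. World frame = base frame: x ahead of the robot, y to its left, z up, the work surface at z = 0. Lengths are in m, angles in rad, forces in N, time in s.
With the tool pointing down it reaches from about 0.4 to 0.75 m from the base axis. Payload 19.5 kg.
Tool frame: the origin (TCP) lies on the centre line of the jaws, within the pads' length; the fingertips stand 19 mm ahead of it and the grasp point (between the pads) is the TCP; z points along the fingers, y is the line along which they close (so a half turn about z gives the same grasp; the last joint's range is limited). The gripper opens to 85 mm and grips with 20 to 120 N. Pads are 22 mm wide; open, the fingers measure 114 mm over their backs; the gripper's body (76 mm by 85 mm) begins 54 mm behind the grasp point. The pads swing forward as they close: fully open they stand 13 mm farther back than shut.
Start: joints at [1.245, 0.707, -0.028, 1.485, 0.022, 0.951, -0.075], TCP at [0.161, -0.552, 0.25] pointing down, gripper open.
Joint ranges: [-2.71, 2.71], [-0.32, 2.16], [-1.57, 1.52], [0, 2.45], [-1.46, 4.6], [0, 2.02], [-2.83, 2.83]. Speed limits (rad/s): [1.89, 1.89, 2.57, 2.57, 3.01, 3.01, 3.01].

INTERFACE

Orientations are given as a rotation vector (axis times angle).
In Python, from bench import arm, eyes, workorder gives the robot as it stands.
- The arm moves only by the tool send_rows, never from a script. Its argument "steps" is a list of rows, each a list of 5 numbers: the shift along the tool's x, y, z in cm, then the turn about the tool's z in degrees, then the finger opening in cm, from 0 to 8.54. In form: [[tx, ty, tz, spin, grip], ...]. A call has 1 to 10 rows; each row is the pose to reach, as a shift and turn from the pose commanded when the call began, along the tool's axes at that moment; what a row does not reach only later rows make up. A row lasts 1/10 s, in which the tool goes at most 50 mm and 8.59 degrees, less where a joint would pass 70% of its speed; a pose out of reach is approached as far as the arm can. A call with a gripper value outside its range is refused whole. The fingers move at their own pace and stop on an object; "force" is the grip in N (left out, the last holds). Time passes only in rows, so rows that repeat a pose let the fingers close. It gives the time, the measured TCP pose, the force, the opening and the grip force at its end, in the units of the state.
- arm.get_obs(): the state, without advancing time (a new reading comes with each control period).
- eyes.camera(name): name is "scene" or "side" or "wrist"; returns a dict with "color" (420x560x3 uint8, blue, green, red), "intrinsics" (3x3 intrinsics, pixels), "dist_coeffs" ([k1, k2, p1, p2, k3] as OpenCV has them; the pictures are not rectified), "cam_to_world" (4x4, takes a point from camera to world coordinates); the wrist camera has in their place "mount" (4x4, takes a point from camera to tool coordinates, whose origin is the TCP and whose axes are the flange's). Camera axes: x right, y up, looking along -z (the intrinsics and any distortion apply to the point x, -y, -z); pixel columns grow to the right and rows downward; lengths in m; the calibration is good to about 2 mm. A picture is of the moment at which its call begins: read the wrist's pose just before it. There is no depth.
- workorder.job_done(): hands the job in; it is judged then, once.
The state is a dict: "clock": time; "q": joint angles; "dq": joint speeds; "tau": joint torques, N m; "tcp_pos": TCP position; "ee_rot": TCP orientation; "contact_force": force on the tool from outside, world axes, zero at the start; "torque": the same for the moment, N m; "grip_width": finger opening in m; "gripper_force": force on a finger pad.
Only numpy, scipy, OpenCV 4.12 (cv2) and the standard library are available. Lean on these libraries where they do the work, as an engineer would, in place of code of your own. Each camera call takes 0.05 s, during which the arm holds its last target. There are 200 camera calls.

## Working session

There is one attempt and no reset: what is moved stays moved. The work goes in short steps, Python scripts to look and compute and a tool call to move; the robot and the scene stay as the last step left them, time stands still between calls to the robot, and variables do not carry over. Pictures are saved under pics/ and viewed, at most 10 in all, crops included, and the job is handed in when it is done.

Besides the shell and the picture viewer there is one more tool, called after "Emit:" as name(argument=value, ...), one argument or row to a line, values as JSON. send_rows: Moves the arm, as the interface text tells. Its arguments: {"type":"object","properties":{"steps":{"type":"array"},"force":{"type":"number"}},"required":["steps"]}

```bash
ls; mkdir -p pics; python3 - <<'E'
from bench import arm,eyes
import cv2,numpy as np
o=arm.get_obs();print(o['clock'],o['tcp_pos'],o['ee_rot'])
for n in('scene','side'):
    c=eyes.camera(n);cv2.imwrite(f'pics/{n}0.png',c['color'])
    print(n,np.round(c['intrinsics'],1).tolist(),np.round(c['dist_coeffs'],3),np.round(c['cam_to_world'],3).tolist())
c=eyes.camera('wrist');cv2.imwrite('pics/wrist0.png',c['color']);print(np.round(c['mount'],3).tolist())
E
```

```text
pics
0.0 [ 0.16094419 -0.55175503  0.24981305] [-3.10888249e+00 -4.44162057e-01  2.46709248e-04]
scene [[455.3, 0.0, 283.2], [0.0, 455.3, 201.6], [0.0, 0.0, 1.0]] [-0.148  0.     0.     0.     0.   ] [[-0.226, -0.721, 0.655, 1.265], [0.974, -0.156, 0.164, 0.248], [-0.016, 0.675, 0.737, 0.939], [0.0, 0.0, 0.0, 1.0]]
side [[411.9, 0.0, 278.5], [0.0, 411.9, 211.0], [0.0, 0.0, 1.0]] [-0.064  0.     0.     0.     0.   ] [[0.997, 0.05, -0.059, 0.473], [-0.078, 0.6, -0.796, -0.685], [-0.004, 0.799, 0.602, 0.694], [0.0, 0.0, 0.0, 1.0]]
[[-0.001, 0.955, 0.295, 0.075], [1.0, 0.0, 0.001, -0.001], [0.001, 0.295, -0.955, -0.124], [0.0, 0.0, 0.0, 1.0]]
```

View pics/scene0.png

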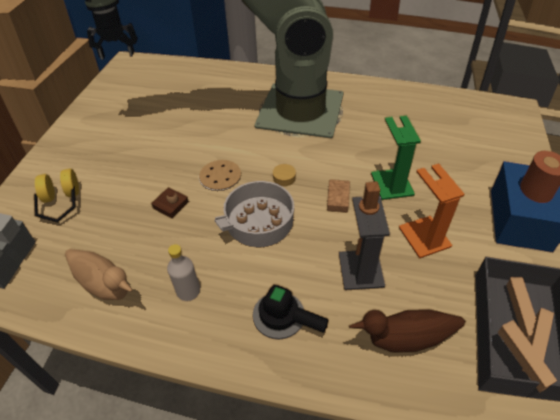

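View pics/side0.png

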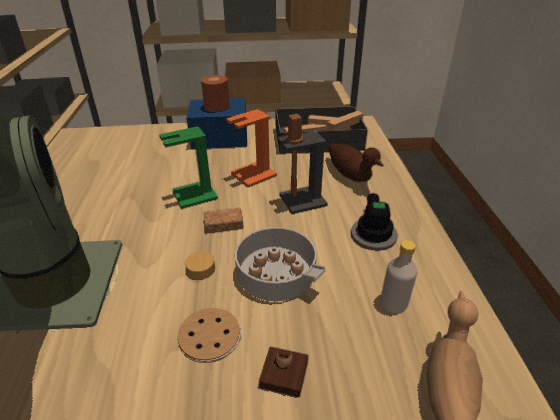

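The scene view shows the last bead on the dark block at (171,198), the bowl at (260,214) with its lip at (225,224), and the dark rack with the paddle at (371,195). The side view shows the bead at (285,356), the bowl at (276,265) with its lip at (318,271), and the paddle handle at (295,125).

Possible mix-ups:
- **Bead:** bowl beads at side (250-300,255-280), the yellow puck at (200,265) and the perforated disc at (209,333). I choose the one on the dark square block.
- **Rack:** green at side (190,165) and orange at (252,148). I choose the dark steel one that carries the paddle.

Next is a close crop to check both choices.

```bash
cat > h.py <<'E'
import numpy as np,cv2
from bench import arm,eyes
from scipy.spatial.transform import Rotation as R
def cam(n):
    o=arm.get_obs();c=eyes.camera(n)
    if n=='wrist':
        T=np.eye(4);T[:3,:3]=R.from_rotvec(o['ee_rot']).as_matrix();T[:3,3]=o['tcp_pos'];c['cam_to_world']=T@c['mount']
    return c
def ray(c,px):
    p=cv2.undistortPoints(np.array(px,float).reshape(-1,1,2),c['intrinsics'],c['dist_coeffs']).reshape(-1,2)
    d=np.c_[p[:,0],-p[:,1],-np.ones(len(p))]@c['cam_to_world'][:3,:3].T
    return c['cam_to_world'][:3,3],d
def plane(c,px,z):
    o,d=ray(c,px);return o+d*((z-o[2])/d[:,2])[:,None]
def tri(c1,p1,c2,p2):
    A=np.zeros((3,3));b=np.zeros(3)
    L=[]
    for c,p in((c1,p1),(c2,p2)):
        o,d=ray(c,[p]);d=d[0]/np.linalg.norm(d[0]);M=np.eye(3)-np.outer(d,d);A+=M;b+=M@o;L.append((o,M))
    x=np.linalg.solve(A,b);return x,[np.linalg.norm(M@(x-o)) for o,M in L]
def proj(c,P):
    T=np.linalg.inv(c['cam_to_world']);p=np.atleast_2d(P)@T[:3,:3].T+T[:3,3];p=p*[1,-1,-1]
    return cv2.projectPoints(p,np.zeros(3),np.zeros(3),c['intrinsics'],c['dist_coeffs'])[0].reshape(-1,2)
E
python3 - <<'E'
import cv2,numpy as np
a=cv2.imread('pics/scene0.png');b=cv2.imread('pics/side0.png')
def cr(i,x,y,w,h):return cv2.resize(i[y:y+h,x:x+w],(400,300),interpolation=cv2.INTER_CUBIC)
m=np.vstack([np.hstack([cr(a,150,170,160,120),cr(a,310,170,160,120)]),np.hstack([cr(b,220,290,160,120),cr(b,220,105,160,120)])])
cv2.imwrite('pics/m1.png',m)
E
```

```text
(no output)
```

View pics/m1.png

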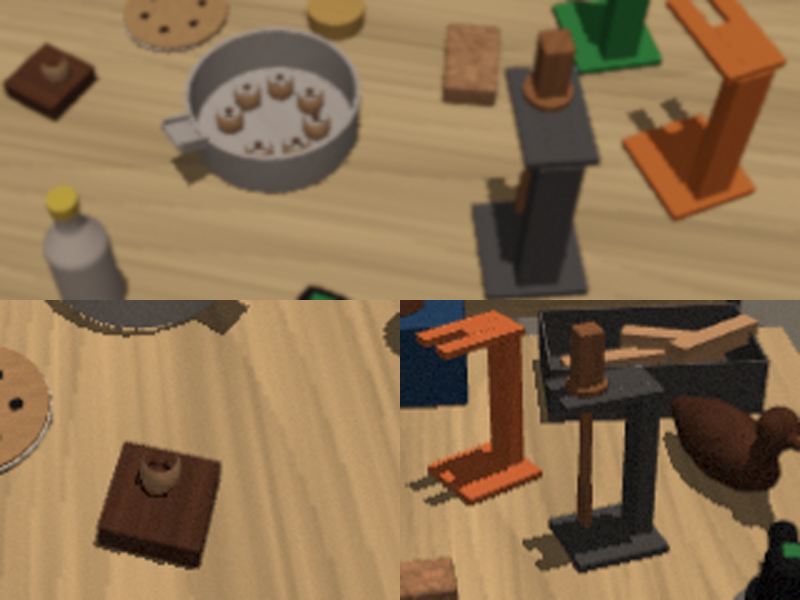

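The crop confirms both choices: the bead is on the dark block, and the paddle hangs in the dark rack between the orange and green ones. Now I'll measure.

```bash
python3 - <<'E'
from h import *
from scipy.optimize import least_squares
C={n:cam(n) for n in('scene','side')}
np.set_printoptions(precision=4,suppress=True)
for k,s,d in(('bead',(172,198),(284,359)),('handletop',(372,184.8),(294.8,115.8)),('collar',(369.6,206.8),(295.2,140.2))):
    x,e=tri(C['scene'],s,C['side'],d);print(k,x,np.round(e,4))
for n,(x0,y0,x1,y1) in(('scene',(205,175,300,250)),('side',(228,225,335,303))):
    im=C[n]['color'];hsv=cv2.cvtColor(im,cv2.COLOR_BGR2HSV)
    m=((hsv[...,1]<50)&(hsv[...,2]>60)).astype(np.uint8)*255
    r=np.zeros_like(m);r[y0:y1,x0:x1]=m[y0:y1,x0:x1]
    r=cv2.morphologyEx(r,cv2.MORPH_OPEN,np.ones((3,3)));cs=max(cv2.findContours(r,0,2)[0],key=cv2.contourArea)[:,0]
    x,y,w,h=cv2.boundingRect(cs);print(n,'bowl box',x,y,w,h)
    up=cs[cs[:,1]<y+0.4*h].astype(float)
    P=plane(C[n],up,0.065)
    f=lambda q:np.hypot(P[:,0]-q[0],P[:,1]-q[1])-q[2]
    q=least_squares(f,[*P.mean(0)[:2],.09],loss='soft_l1',f_scale=.002)
    fr=least_squares(lambda q:np.hypot(P[:,0]-q[0],P[:,1]-q[1])-.092,q.x[:2],loss='soft_l1',f_scale=.002)
    print('circle',q.x,'rms',np.sqrt((f(q.x)**2).mean()),'fixed r',fr.x)
# lip tip ends, z~.078
print('lip scene',plane(C['scene'],[(215.5,220),(221,231)],.078),'\nlip side',plane(C['side'],[(324,268),(316,277)],.075))
# rack plate top corners z=.2
s=lambda u,v,x,y:(u/2.5+x,v/2.5+y)
print('fork scene',plane(C['scene'],[s(107,70,310,170),s(128,164,310,170),s(197,160,310,170)],.2))
print('fork side',plane(C['side'],[s(147,75,220,105),s(152,107,220,105),s(265,85,220,105),s(235,65,220,105)],.2))
print('foot scene',plane(C['scene'],[s(72,205,310,170),s(80,295,310,170),s(185,290,310,170)],.012))
print('foot side',plane(C['side'],[s(150,222,220,105),s(180,268,220,105),s(268,244,220,105)],.012))
print('block side',plane(C['side'],[s(124,143,220,290),s(221,160,220,290),s(202,256,220,290),s(100,240,220,290)],.025))
print('shaftbot side',plane(C['side'],[s(185,222,220,105)],.03))
E
```

```text
bead [ 0.5131 -0.2561  0.0334] [0.001 0.001]
handletop [0.5858 0.2679 0.2687] [0.0008 0.0008]
collar [0.5873 0.2705 0.2008] [0.0023 0.0023]
scene bowl box 216 182 77 64
circle [ 0.5161 -0.0055  0.088 ] rms 0.0012704749688916795 fixed r [ 0.5213 -0.0044]
side bowl box 235 228 89 73
circle [ 0.5148 -0.0136  0.0864] rms 0.007731232451316784 fixed r [ 0.515  -0.0215]
lip scene [[ 0.5962 -0.0939  0.078 ]
 [ 0.6267 -0.0694  0.078 ]] 
lip side [[ 0.6146 -0.0736  0.075 ]
 [ 0.5939 -0.0981  0.075 ]]
fork scene [[0.5654 0.2323 0.2   ]
 [0.6671 0.2626 0.2   ]
 [0.651  0.3185 0.2   ]]
fork side [[0.5487 0.3017 0.2   ]
 [0.5482 0.2305 0.2   ]
 [0.6693 0.2685 0.2   ]
 [0.6451 0.3175 0.2   ]]
foot scene [[0.579  0.2172 0.012 ]
 [0.6817 0.2403 0.012 ]
 [0.6557 0.3376 0.012 ]]
foot side [[0.5514 0.2999 0.012 ]
 [0.577  0.2087 0.012 ]
 [0.6809 0.2452 0.012 ]]
block side [[ 0.4895 -0.224   0.025 ]
 [ 0.5604 -0.2446  0.025 ]
 [ 0.5373 -0.3192  0.025 ]
 [ 0.468  -0.3016  0.025 ]]
shaftbot side [[0.5889 0.2706 0.03  ]]
```

Emit:
send_rows(
  steps=[
    [42,-18.5,0,0,6],
    [42,-18.5,0,0,6],
    [42,-18.5,0,0,6],
    [42,-18.5,0,0,6],
    [42,-18.5,0,0,6],
    [42,-18.5,0,0,6],
    [42,-18.5,0,0,6],
    [42,-18.5,0,0,6],
    [42,-18.5,0,0,6],
    [42,-18.5,0,0,6],
  ],
  force=25,
)

```text
clock: 1.25
tcp_pos: [0.5162, -0.2517, 0.2498]
ee_rot: [-3.106, -0.454, -0.003]
contact_force: [-0.8, -1.3, 0.6]
grip_width: 0.0599
gripper_force: 0.0
```

```bash
python3 - <<'E'
from h import *
np.set_printoptions(precision=4,suppress=True)
c=cam('wrist');cv2.imwrite('pics/w1.png',c['color'])
o=arm.get_obs();print(o['tcp_pos'],o['ee_rot'],np.linalg.norm(o['dq']));print(c['intrinsics'][0],c['dist_coeffs'],proj(c,[[.513,-.256,.051]]))
np.savez('pics/w1.npz',**c)
E
```

```text
[ 0.5152 -0.2531  0.2498] [-3.1073 -0.4523 -0.0012] 0.10877954300006479
[366.0036   0.     277.0981] [-0.0682  0.      0.      0.      0.    ] [[282.4202 191.4856]]
```

View pics/w1.png

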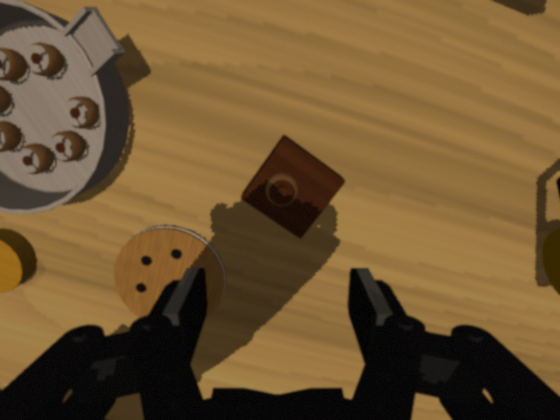

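The wrist view shows the last bead at (282,189), against a prediction of (282,191). The bowl with its seven beads is at the left, with the lip near (95,42).

```bash
python3 - <<'E'
from h import *
np.set_printoptions(precision=4,suppress=True)
c=dict(np.load('pics/w1.npz'));S=cam('scene')
print('bead',plane(c,[(282,189)],.051),tri(c,(282,189),S,(172,196)))
B=plane(c,[(86,112),(72,146),(40,158),(8,136),(0,100),(12,64),(48,60)],.032)[:,:2]
L=plane(c,[(90,8),(123,50)],.078)[:,:2];ctr=np.array([.519,-.007])
print('lip',L,np.degrees(np.arctan2(*(L.mean(0)-ctr)[::-1])))
for b in B:d=b-ctr;print(b,np.hypot(*d),np.degrees(np.arctan2(d[1],d[0])))
o=arm.get_obs();print(o['tcp_pos'],o['ee_rot'])
E
```

```text
bead [[ 0.5151 -0.255   0.051 ]] (array([ 0.5123, -0.255 ,  0.0413]), [np.float64(0.0009652936788928742), np.float64(0.0009652936788928073)])
lip [[ 0.614  -0.0746]
 [ 0.5911 -0.1051]] -44.77281105365726
[ 0.5294 -0.0619] 0.05587810498136052 -79.28722582463656
[ 0.4944 -0.0534] 0.05246927371338774 -117.939178365524
[ 0.4741 -0.0236] 0.047900629036773536 -159.6766488063436
[0.4865 0.0105] 0.036893633657899924 151.67148711469758
[0.5182 0.0218] 0.028802377263979575 91.54255553839744
[0.5535 0.0137] 0.04018457649987757 30.929241894912707
[ 0.5655 -0.0199] 0.04826231107726414 -15.457313340986094
[ 0.5134 -0.2553  0.2499] [-3.1088 -0.4485  0.0001]
```

Emit:
send_rows(
  steps=[
    [0,0,5,0,6],
    [0,0,10,0,6],
    [0,0,14,0,6],
    [0,0,17,0,6],
    [0,0,19,0,6],
    [0,0,20,0,6],
    [0,0,20,0,6],
    [0,0,20,0,2.4],
    [0,0,20,0,2.4],
    [0,0,20,0,2.4],
  ],
  force=25,
)

```text
clock: 2.35
tcp_pos: [0.5127, -0.2572, 0.0515]
ee_rot: [3.109, 0.444, 0.002]
contact_force: [-1.2, -0.8, 8.0]
grip_width: 0.0288
gripper_force: 24.0
```

Emit:
send_rows(
  steps=[
    [0,0,0,0,2.4],
    [0,0,0,0,2.4],
    [0,0,0,0,2.4],
    [0,0,-2,0,2.4],
    [0,0,-5,0,2.4],
    [0,0,-9,0,2.4],
    [0,0,-13,0,2.4],
    [0,0,-16,0,2.4],
    [0,0,-16,0,2.4],
  ],
)

```text
clock: 3.25
tcp_pos: [0.5135, -0.2574, 0.2147]
ee_rot: [3.107, 0.444, 0.009]
contact_force: [-0.4, -0.6, -1.3]
grip_width: 0.0285
gripper_force: 25.0
```

Emit:
send_rows(
  steps=[
    [7.3,-23.2,-3,0,2.4],
    [7.3,-23.2,-3,0,2.4],
    [7.3,-23.2,-3,0,2.4],
    [7.3,-23.2,-3,0,2.4],
    [7.3,-23.2,-3,0,2.4],
    [7.3,-23.2,-3,0,2.4],
    [7.3,-23.2,-3,0,2.4],
    [7.3,-23.2,-3,0,2.4],
    [7.3,-23.2,-3,0,2.4],
  ],
)

```text
clock: 4.15
tcp_pos: [0.5174, -0.0149, 0.2402]
ee_rot: [3.11, 0.441, -0.0]
contact_force: [-0.4, -0.1, -0.9]
grip_width: 0.0289
gripper_force: 25.0
```

```bash
python3 - <<'E'
from h import *
np.set_printoptions(precision=4,suppress=True)
c=cam('wrist');cv2.imwrite('pics/w2.png',c['color']);np.savez('pics/w2.npz',**c)
o=arm.get_obs();print(o['tcp_pos'],o['ee_rot'],o['grip_width'])
E
```

```text
[ 0.5175 -0.0148  0.2402] [ 3.1103  0.4415 -0.0004] 0.028548448047660845
```

View pics/w2.png

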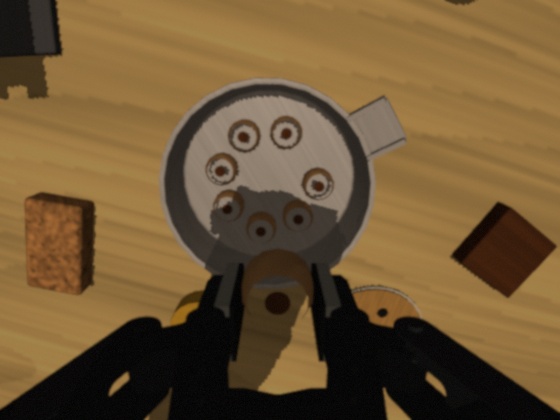

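The wrist view shows the rim spanning columns 161 to 375 with its top at row 78, and the lip at (386,96)-(405,136). The seven beads form a ring round (268,182), the middle is free, and the held bead is at (277,285).

```bash
python3 - <<'E'
from h import *
from scipy.optimize import least_squares
np.set_printoptions(precision=4,suppress=True)
c=dict(np.load('pics/w2.npz'));S=cam('side')
P=plane(c,[(161,182),(375,180),(268,78),(215,91),(180,123),(330,96),(172,230),(198,262),(362,230)],.065)
f=lambda q:np.hypot(P[:,0]-q[0],P[:,1]-q[1])-q[2]
q=least_squares(f,[.52,-.01,.09],loss='soft_l1',f_scale=.002).x;print(q,f(q));ctr=q[:2]
L=plane(c,[(386,96),(405,136)],.078)[:,:2];d=L.mean(0)-ctr;a=np.degrees(np.arctan2(d[1],d[0]));print('lip',L,np.hypot(*d),a)
for b in plane(c,[(286,132),(244,136),(222,170),(229,206),(261,228),(298,216),(318,183)],.032)[:,:2]:
    d=b-ctr;print(b,np.hypot(*d),np.degrees(np.arctan2(d[1],d[0])),'from lip',(np.degrees(np.arctan2(d[1],d[0]))-a)%360)
# rim height check: two views of lip corner tips
print('lip tri',tri(c,(386,96),S,(324,267)),tri(c,(405,136),S,(316,277)))
E
```

```text
[ 0.5164 -0.0056  0.0902] [-0.0004  0.0002 -0.0002 -0.0001 -0.0006  0.0011  0.0005  0.0005 -0.0011]
lip [[ 0.6153 -0.0708]
 [ 0.5916 -0.0957]] 0.11663202501153688 -41.725545514198615
[ 0.565  -0.0082] 0.04865824348438105 -3.052273752147324 from lip 38.67327176205129
[0.5512 0.0269] 0.047634747250981616 43.04094436049923 from lip 84.76648987469784
[0.5158 0.0385] 0.044155196600828235 90.75311137167867 from lip 132.47865688587729
[0.4842 0.024 ] 0.04379641809707648 137.38673058610306 from lip 179.11227610030167
[ 0.4713 -0.0109] 0.045387351743294786 -173.344180908608 from lip 228.38136460559062
[ 0.4928 -0.0415] 0.04296402597847968 -123.33336308301494 from lip 278.39218243118364
[ 0.5287 -0.0499] 0.04596072830046948 -74.53902220153735 from lip 327.1865233126613
lip tri (array([ 0.6152, -0.0714,  0.0758]), [np.float64(0.0002898109135776072), np.float64(0.00028981091357784103)]) (array([ 0.5928, -0.0972,  0.0742]), [np.float64(0.0012311605593521716), np.float64(0.0012311605593520907)])
```

Emit:
send_rows(
  steps=[
    [0.8,0.1,2,-8,2.4],
    [0.8,0.1,5,-16,2.4],
    [0.8,0.1,8,-24,2.4],
    [0.8,0.1,11,-32,2.4],
    [0.8,0.1,13,-32,2.4],
    [0.8,0.1,15,-32,2.4],
    [0.8,0.1,17,-32,2.4],
    [0.8,0.1,18.5,-32,2.4],
    [0.8,0.1,19.5,-32,2.4],
    [0.8,0.1,20,-32,2.4],
  ],
)

```text
clock: 5.25
tcp_pos: [0.5253, -0.0127, 0.0396]
ee_rot: [-2.867, -1.284, 0.001]
contact_force: [0.2, 0.9, 0.8]
grip_width: 0.0281
gripper_force: 25.0
```

Emit:
send_rows(
  steps=[
    [0,0,0.3,0,2.4],
    [0,0,0.5,0,2.4],
    [0,0,0.6,0,2.4],
    [0,0,0.6,0,2.4],
  ],
)

```text
clock: 5.65
tcp_pos: [0.5256, -0.0123, 0.0345]
ee_rot: [2.867, 1.284, 0.001]
contact_force: [-0.3, -0.5, 0.2]
grip_width: 0.0286
gripper_force: 25.0
```

Emit:
send_rows(
  steps=[
    [0,0,0.1,0,2.4],
    [0,0,0.1,0,3.2],
    [0,0,0.1,0,3.6],
    [0,0,0.1,0,3.6],
    [0,0,-1,0,3.6],
    [0,0,-3,0,3.6],
    [0,0,-7,0,3.6],
    [0,0,-12,0,3.6],
    [0,0,-17,0,3.6],
    [0,0,-22,0,3.6],
  ],
)

```text
clock: 6.65
tcp_pos: [0.5249, -0.0123, 0.2574]
ee_rot: [2.867, 1.284, 0.001]
contact_force: [0.5, -0.8, -0.4]
grip_width: 0.0361
gripper_force: 0.0
```

```bash
python3 - <<'E'
from h import *
c=cam('wrist');cv2.imwrite('pics/w3.png',c['color']);np.savez('pics/w3.npz',**c)
E
```

Emit:
send_rows(
  steps=[
    [4,-2,-4,8,5.5],
    [8,-4,-7,16,5.5],
    [12,-7,-10.3,24,5.5],
    [16,-9.5,-10.3,32,5.5],
    [20,-12,-10.3,32,5.5],
    [23.4,-13.9,-10.3,32,5.5],
    [23.4,-13.9,-10.3,32,5.5],
    [23.4,-13.9,-10.3,32,5.5],
    [23.4,-13.9,-10.3,32,5.5],
  ],
)

```text
clock: 7.6
tcp_pos: [0.5775, 0.2535, 0.3579]
ee_rot: [3.11, 0.442, 0.0]
contact_force: [0.5, 0.2, 0.3]
grip_width: 0.055
gripper_force: 0.0
```

```bash
python3 - <<'E'
from h import *
c=cam('wrist');cv2.imwrite('pics/w4.png',c['color']);np.savez('pics/w4.npz',**c)
o=arm.get_obs();print(o['tcp_pos'],o['ee_rot'])
a=cv2.imread('pics/w3.png');b=c['color']
m=np.hstack([cv2.resize(a,(400,300)),cv2.resize(b,(400,300))])
cv2.imwrite('pics/m2.png',np.vstack([m,np.hstack([cv2.resize(b[60:210,180:380],(400,300),interpolation=cv2.INTER_CUBIC),cv2.resize(b[180:330,180:380],(400,300),interpolation=cv2.INTER_CUBIC)])]))
E
```

```text
[0.57763137 0.25328202 0.35798368] [3.11011522e+00 4.41617578e-01 6.82575740e-04]
```

View pics/m2.png

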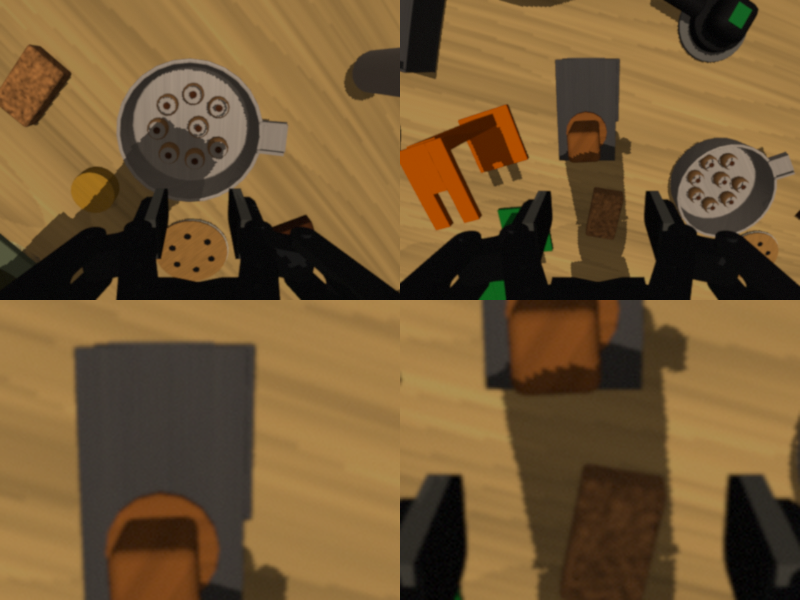

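The bead now stands in the middle of the bowl with the others. In the second view the handle's top face is centred near (257,205), and the fork's edges run almost parallel to the tool's x. Next I'll compute the handle position and the yaws.

```bash
python3 - <<'E'
from h import *
np.set_printoptions(precision=4,suppress=True)
c=dict(np.load('pics/w4.npz'));S=cam('scene');D=cam('side')
q=plane(c,[(235,185),(279,185),(280,225),(236,225)],.268);print(q,q.mean(0))
print('tri side',tri(c,(257.5,205),D,(294.8,115.8)),'scene',tri(c,(257.5,205),S,(372,184.8)))
f=plane(c,[(217.5,84),(307.5,83),(222.5,224),(301,224)],.2);print('fork',f)
for a,b in((2,0),(3,1)):
    d=f[b]-f[a];print(np.degrees(np.arctan2(d[1],d[0])))
print(f[2:].mean(0)+0.035*np.array([np.cos(np.radians(16.5)),np.sin(np.radians(16.5)),0]))
T=np.linalg.inv(c['cam_to_world']@np.linalg.inv(c['mount']))
print('handle in tool',T[:3,:3]@q.mean(0)+T[:3,3])
E
```

```text
[[0.5955 0.286  0.268 ]
 [0.6028 0.2607 0.268 ]
 [0.5787 0.2531 0.268 ]
 [0.5711 0.2792 0.268 ]] [0.587  0.2697 0.268 ]
tri side (array([0.5867, 0.2698, 0.2671]), [np.float64(0.000190186340405397), np.float64(0.00019018634040542963)]) scene (array([0.5883, 0.269 , 0.272 ]), [np.float64(0.000914930600303434), np.float64(0.0009149306003034437)])
fork [[0.6484 0.3207 0.2   ]
 [0.6673 0.2575 0.2   ]
 [0.544  0.2912 0.2   ]
 [0.5618 0.2298 0.2   ]]
15.747415943018813
14.6705544011938
[0.5864 0.2705 0.2   ]
handle in tool [ 0.0136 -0.013   0.0899]
```

Emit:
send_rows(
  steps=[
    [1.4,-1.3,0,0,5.5],
    [1.4,-1.3,0,0,5.5],
    [1.4,-1.3,3,0,5.5],
    [1.4,-1.3,6,0,5.5],
    [1.4,-1.3,9,0,5.5],
    [1.4,-1.3,11,0,5.5],
    [1.4,-1.3,11.8,0,5.5],
    [1.4,-1.3,11.8,0,5.5],
    [1.4,-1.3,11.8,0,2],
    [1.4,-1.3,11.8,0,2],
  ],
  force=80,
)

```text
clock: 8.75
tcp_pos: [0.5878, 0.2711, 0.2406]
ee_rot: [-3.11, -0.444, -0.003]
contact_force: [0.0, -5.1, 26.6]
grip_width: 0.0271
gripper_force: 69.3
```

Emit:
send_rows(
  steps=[
    [0,0,0,0,2],
    [0,0,0,0,2],
    [0,0,0,0,2],
    [0,0,0,0,2],
  ],
)

```text
clock: 9.15
tcp_pos: [0.5878, 0.2712, 0.2407]
ee_rot: [-3.11, -0.444, -0.003]
contact_force: [-0.5, -1.7, 6.2]
grip_width: 0.0273
gripper_force: 78.5
```

Emit:
send_rows(
  steps=[
    [0,0,-0.5,0,2],
    [0,0,-1.2,0,2],
    [0,0,-1.5,0,2],
    [-1.5,0,-1.5,0,2],
    [-3.5,0,-1.5,0,2],
    [-6,0,-1.5,0,2],
    [-8,0,-1.5,0,2],
    [-9,0,-2,0,2],
    [-9,0,-5,0,2],
    [-9,0,-9,0,2],
  ],
)

```text
clock: 10.15
tcp_pos: [0.5007, 0.2459, 0.3301]
ee_rot: [3.109, 0.444, -0.003]
contact_force: [-0.6, 0.1, -1.6]
grip_width: 0.0274
gripper_force: 78.8
```

```bash
python3 - <<'E'
from h import *
np.set_printoptions(precision=4,suppress=True)
o=arm.get_obs();print(o['tcp_pos'],o['ee_rot'],o['grip_width'],o['contact_force'])
r=.058;cx,cy=.5165,-.0055
M=R.from_rotvec(o['ee_rot']).as_matrix()
e=np.array([cx+r*np.cos(np.radians(-42)),cy+r*np.sin(np.radians(-42)),.0])
print('entry',e,'tool shift cm',100*M.T@(e-o['tcp_pos']))
th=np.degrees(np.arctan2(M[1,0],M[0,0]));print(th)
D=cam('side');cv2.imwrite('pics/s2.png',D['color'])
for k in range(4):
    b=[]
    s0=np.radians(42+th+90*k)
    for i in range(1,10):
        s=s0+np.radians(10*i);b.append([round(5.8*(np.cos(s)-np.cos(s0)),1),round(5.8*(np.sin(s)-np.sin(s0)),1)])
    print(k,b)
E
```

```text
[0.5007 0.2459 0.3301] [ 3.1094  0.4443 -0.0026] 0.02742015509615743 [-0.565   0.0517 -1.5622]
entry [ 0.5596 -0.0443  0.    ] tool shift cm [-2.4157 29.4986 33.0258]
16.26251923213375
0 [[np.float64(-0.9), np.float64(0.5)], [np.float64(-1.9), np.float64(0.7)], [np.float64(-2.9), np.float64(0.9)], [np.float64(-3.9), np.float64(0.8)], [np.float64(-4.9), np.float64(0.6)], [np.float64(-5.8), np.float64(0.2)], [np.float64(-6.6), np.float64(-0.4)], [np.float64(-7.4), np.float64(-1.1)], [np.float64(-8.0), np.float64(-1.9)]]
1 [[np.float64(-0.5), np.float64(-0.9)], [np.float64(-0.7), np.float64(-1.9)], [np.float64(-0.9), np.float64(-2.9)], [np.float64(-0.8), np.float64(-3.9)], [np.float64(-0.6), np.float64(-4.9)], [np.float64(-0.2), np.float64(-5.8)], [np.float64(0.4), np.float64(-6.6)], [np.float64(1.1), np.float64(-7.4)], [np.float64(1.9), np.float64(-8.0)]]
2 [[np.float64(0.9), np.float64(-0.5)], [np.float64(1.9), np.float64(-0.7)], [np.float64(2.9), np.float64(-0.9)], [np.float64(3.9), np.float64(-0.8)], [np.float64(4.9), np.float64(-0.6)], [np.float64(5.8), np.float64(-0.2)], [np.float64(6.6), np.float64(0.4)], [np.float64(7.4), np.float64(1.1)], [np.float64(8.0), np.float64(1.9)]]
3 [[np.float64(0.5), np.float64(0.9)], [np.float64(0.7), np.float64(1.9)], [np.float64(0.9), np.float64(2.9)], [np.float64(0.8), np.float64(3.9)], [np.float64(0.6), np.float64(4.9)], [np.float64(0.2), np.float64(5.8)], [np.float64(-0.4), np.float64(6.6)], [np.float64(-1.1), np.float64(7.4)], [np.float64(-1.9), np.float64(8.0)]]
```

Emit:
send_rows(
  steps=[
    [-0.4,5,0,0,2],
    [-0.8,10,0,0,2],
    [-1.2,15,0,0,2],
    [-1.6,20,0,0,2],
    [-2,25,0,0,2],
    [-2.4,28.5,0,0,2],
    [-2.4,29.5,0,0,2],
    [-2.4,29.5,2,0,2],
    [-2.4,29.5,2,0,2],
    [-2.4,29.5,2,0,2],
  ],
)

```text
clock: 11.2
tcp_pos: [0.5607, -0.0433, 0.3098]
ee_rot: [-3.11, -0.445, -0.0]
contact_force: [0.1, -0.6, -1.6]
grip_width: 0.0271
gripper_force: 79.4
```

```bash
python3 - <<'E'
from h import *
o=arm.get_obs();print(o['tcp_pos'],o['contact_force'])
S=cam('scene');D=cam('side');W=cam('wrist')
a=cv2.resize(S['color'][120:270,160:360],(400,300),interpolation=2);b=cv2.resize(D['color'][170:320,190:390],(400,300),interpolation=2)
cv2.imwrite('pics/m3.png',np.vstack([np.hstack([a,b]),np.hstack([cv2.resize(W['color'],(400,300)),cv2.resize(S['color'],(400,300))])]))
f=o['tcp_pos']-[0,0,.2107];print(proj(S,f),proj(D,f),proj(W,f))
E
```

```text
[ 0.56072725 -0.04329628  0.30983064] [ 0.07116032 -0.56167493 -1.57012593]
[[238.25861569 207.17526297]] [[297.27919724 251.30229507]] [[278.28961123 183.84067115]]
```

View pics/m3.png

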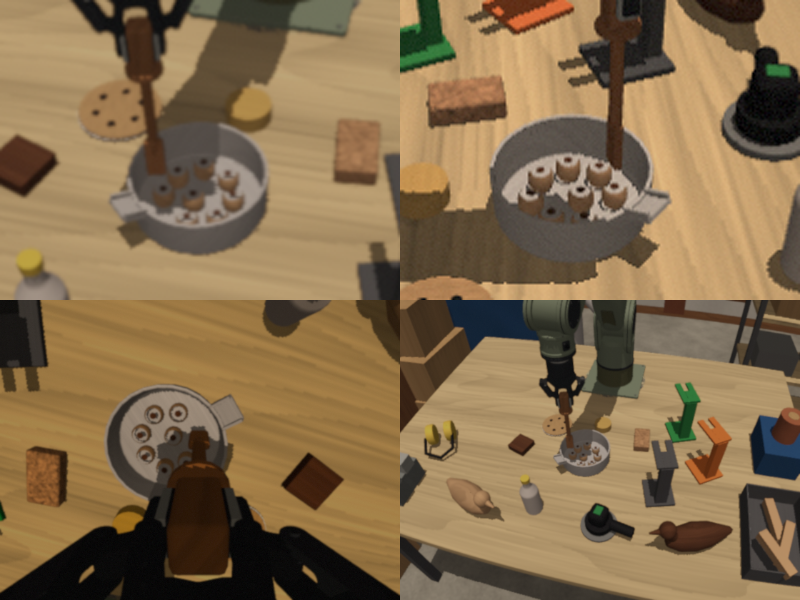

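The scene, side and wrist views put the foot at (238,206), (297,254) and (280,184), all matching the projection. It is above the free gap at the lip, so I lower it there.

Emit:
send_rows(
  steps=[
    [0,0,2,0,2],
    [0,0,4,0,2],
    [0,0,6,0,2],
    [0,0,7.5,0,2],
    [0,0,8.5,0,2],
    [0,0,8.8,0,2],
    [0,0,8.8,0,2],
  ],
)

```text
clock: 12.05
tcp_pos: [0.5607, -0.0438, 0.2216]
ee_rot: [-3.11, -0.444, -0.0]
contact_force: [0.3, 0.1, -1.8]
grip_width: 0.0274
gripper_force: 79.6
```

Emit:
send_rows(
  steps=[
    [-0.9,0.5,0,0,2],
    [-1.9,0.7,0,0,2],
    [-2.9,0.9,0,0,2],
    [-3.9,0.8,0,0,2],
    [-4.9,0.6,0,0,2],
    [-5.8,0.2,0,0,2],
    [-6.6,-0.4,0,0,2],
    [-7.4,-1.1,0,0,2],
    [-8,-1.9,0,0,2],
  ],
)

```text
clock: 12.95
tcp_pos: [0.4785, -0.0483, 0.2222]
ee_rot: [3.11, 0.443, 0.005]
contact_force: [3.3, -0.2, -0.8]
grip_width: 0.0271
gripper_force: 79.4
```

```bash
python3 - <<'E'
from h import *
o=arm.get_obs();print(o['tcp_pos'],o['contact_force'])
S=cam('scene');D=cam('side');W=cam('wrist')
a=cv2.resize(S['color'][120:270,160:360],(400,300),interpolation=2);b=cv2.resize(D['color'][170:320,190:390],(400,300),interpolation=2)
cv2.imwrite('pics/m4.png',np.hstack([a,b]))
E
```

```text
[ 0.4784521  -0.04830037  0.2222413 ] [ 3.29671492 -0.2466098  -0.77205665]
```

View pics/m4.png

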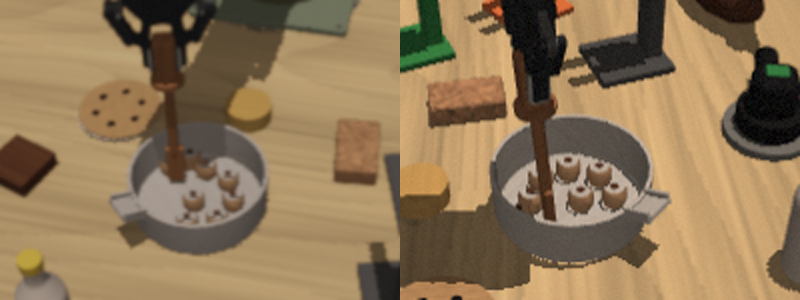

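The pair of crops shows the foot at the quarter, scene (247,207), with beads bunched ahead of it and the bowl apparently unmoved. I'll carry on and track the bowl numerically.

```bash
cat > track.py <<'E'
from h import *
o=arm.get_obs();print(np.round(o['clock'],2),np.round(o['tcp_pos'],4),np.round(o['contact_force'],1))
for n,(x,y,w,h) in(('side',(306,258,24,26)),('scene',(208,212,20,26))):
    t=cv2.imread(f'pics/{n}0.png')[y:y+h,x:x+w];c=cam(n);im=c['color'][y-15:y+h+15,x-15:x+w+15]
    k=4;r=cv2.matchTemplate(cv2.resize(im,None,fx=k,fy=k,interpolation=2),cv2.resize(t,None,fx=k,fy=k,interpolation=2),cv2.TM_CCOEFF_NORMED)
    _,s,_,l=cv2.minMaxLoc(r);d=np.array(l)/k-15
    p=np.array([x+w/2,y+h/2]);print(n,'lip shift px',d,round(s,2),'mm',np.round(1e3*(plane(c,[p+d],.075)-plane(c,[p],.075))[0,:2],1))
E
python3 track.py
```

```text
13.1 [ 0.4785 -0.0479  0.2219] [ 2.6  1.8 -0.1]
side lip shift px [0. 0.] 1.0 mm [0. 0.]
scene lip shift px [0. 0.] 1.0 mm [0. 0.]
```

Emit:
send_rows(
  steps=[
    [-0.5,-0.9,0,0,2],
    [-0.7,-1.9,0,0,2],
    [-0.9,-2.9,0,0,2],
    [-0.8,-3.9,0,0,2],
    [-0.6,-4.9,0,0,2],
  ],
)

```text
clock: 13.7
tcp_pos: [0.4586, -0.0018, 0.2213]
ee_rot: [-3.11, -0.445, 0.001]
contact_force: [-0.4, -0.4, -1.2]
grip_width: 0.0269
gripper_force: 79.4
```

```bash
python3 track.py
```

```text
13.7 [ 0.4586 -0.0018  0.2213] [-0.4 -0.4 -1.2]
side lip shift px [0. 0.] 1.0 mm [0. 0.]
scene lip shift px [0. 0.] 1.0 mm [0. 0.]
```

Emit:
send_rows(
  steps=[
    [0.4,-0.9,0,0,2],
    [1,-1.7,0,0,2],
    [1.7,-2.5,0,0,2],
    [2.5,-3.1,0,0,2],
  ],
)

```text
clock: 14.2
tcp_pos: [0.4754, 0.0344, 0.2216]
ee_rot: [3.109, 0.443, 0.003]
contact_force: [2.5, -7.4, -0.5]
grip_width: 0.0273
gripper_force: 79.6
```

Emit:
send_rows(
  steps=[
    [0.9,-0.5,0,0,2],
    [1.9,-0.7,0,0,2],
    [2.9,-0.9,0,0,2],
    [3.9,-0.8,0,0,2],
    [4.9,-0.6,0,0,2],
    [5.8,-0.2,0,0,2],
    [6.6,0.4,0,0,2],
    [7.4,1.1,0,0,2],
    [8,1.9,0,0,2],
  ],
)

```text
clock: 15.1
tcp_pos: [0.5562, 0.0383, 0.2209]
ee_rot: [-3.11, -0.445, 0.004]
contact_force: [-2.5, -1.6, -0.7]
grip_width: 0.0271
gripper_force: 80.3
```

```bash
python3 track.py
```

```text
15.1 [0.5562 0.0383 0.2209] [-2.5 -1.6 -0.7]
side lip shift px [-4.25 -3.5 ] 0.91 mm [-7.4 11. ]
scene lip shift px [ 5.75 -2.  ] 0.98 mm [-9.2 12. ]
```

The bowl slid about 13 mm, so a bead probably wedged between the foot and the wall. I'll re-measure the bowl centre and switch to a narrower circle that lets beads pass outside.

```bash
cat > fit.py <<'E'
from h import *
from scipy.optimize import least_squares
np.set_printoptions(precision=4,suppress=True)
def fit(im,c,n,dx,dy):
    x0,y0,x1,y1={'scene':(228,172,300,250),'side':(228,222,310,303)}[n];x0+=dx;x1+=dx;y0+=dy;y1+=dy
    hsv=cv2.cvtColor(im,cv2.COLOR_BGR2HSV);r=np.zeros(im.shape[:2],np.uint8)
    r[y0:y1,x0:x1]=(((hsv[...,1]<50)&(hsv[...,2]>60))*255)[y0:y1,x0:x1]
    r=cv2.morphologyEx(r,cv2.MORPH_OPEN,np.ones((3,3)));cs=max(cv2.findContours(r,0,2)[0],key=cv2.contourArea)[:,0]
    h=cv2.convexHull(cs)[:,0];y=h[:,1].min();H=h[:,1].max()-y
    P=plane(c,h[h[:,1]<y+.4*H],.065)
    q=least_squares(lambda q:np.hypot(P[:,0]-q[0],P[:,1]-q[1])-.09,[.515,0],loss='soft_l1',f_scale=.001);return q.x
if __name__=='__main__':
    for n,d in(('scene',(5,-2)),('side',(-4,-3))):
        c=cam(n);cv2.imwrite(f'pics/f_{n}.png',c['color'])
        a=fit(cv2.imread(f'pics/{n}0.png'),c,n,0,0);b=fit(c['color'],c,n,*d);print(n,a,b,b-a)
E
python3 fit.py; python3 - <<'E'
import cv2,numpy as np
a=cv2.imread('pics/f_scene.png')[160:260,200:320];b=cv2.imread('pics/f_side.png')[210:310,215:335]
cv2.imwrite('pics/m5.png',np.hstack([cv2.resize(i,(400,333),interpolation=2) for i in(a,b)]))
E
```

```text
scene [ 0.5172 -0.0056] [0.5132 0.0107] [-0.0041  0.0163]
side [ 0.5159 -0.0086] [0.5113 0.0079] [-0.0046  0.0164]
```

View pics/m5.png

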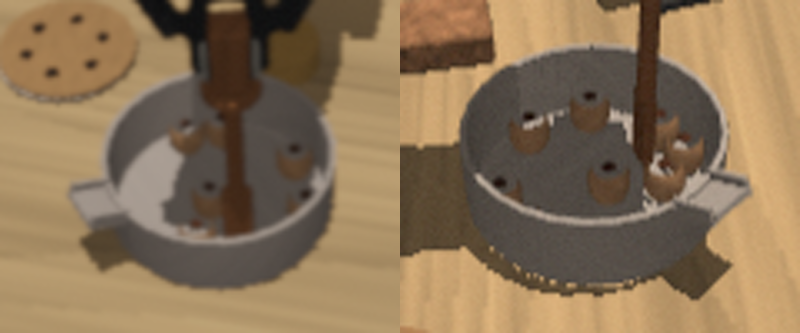

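The crops show the paddle at the three-quarter point, upright at side crop (645,160). Three beads sit ahead near the lip at side crop (665-690,130-185), and the bowl is level. The new centre is about (0.512, 0.011) with the lip near -45°. I continue at radius 35 mm.

```bash
cat > path.py <<'E'
from h import *
import sys
cx,cy,r,a1,n=map(float,sys.argv[1:6])
o=arm.get_obs();M=R.from_rotvec(o['ee_rot']).as_matrix();p=o['tcp_pos'];d=p[:2]-[cx,cy];a0=np.arctan2(d[1],d[0]);r0=np.hypot(*d)
a1=np.radians(a1)
while a1>a0: a1-=2*np.pi
print('now r',r0,np.degrees(a0))
L=[]
for i in range(int(n)):
    k=i/(n-1) if n>1 else 1
    a=a0+(a1-a0)*k
    L.append(np.round(100*M.T@(np.array([cx+r*np.cos(a),cy+r*np.sin(a),p[2]])-p),1)[:2].tolist())
print(L)
E
python3 path.py .512 .0108 .035 -45 9
```

```text
now r 0.05184851219617977 31.92977984175924
[[-1.6, 0.5], [-1.5, 1.0], [-1.5, 1.6], [-1.6, 2.2], [-1.8, 2.8], [-2.0, 3.3], [-2.4, 3.7], [-2.8, 4.1], [-3.3, 4.5]]
```

Emit:
send_rows(
  steps=[
    [-0.8,0.3,0,0,2],
    [-1.6,0.5,0,0,2],
    [-1.5,1,0,0,2],
    [-1.5,1.6,0,0,2],
    [-1.6,2.2,0,0,2],
    [-1.8,2.8,0,0,2],
    [-2,3.3,0,0,2],
    [-2.4,3.7,0,0,2],
    [-2.8,4.1,0,0,2],
    [-3.3,4.5,0,0,2],
  ],
)

```text
clock: 16.3
tcp_pos: [0.537, -0.0146, 0.2213]
ee_rot: [-3.11, -0.444, 0.0]
contact_force: [-0.2, 0.7, -0.8]
grip_width: 0.0275
gripper_force: 80.2
```

```bash
python3 track.py; python3 fit.py; python3 path.py .512 .0108 .035 -135 10
```

```text
16.3 [ 0.537  -0.0146  0.2213] [-0.2  0.7 -0.8]
side lip shift px [-4.  -3.5] 0.89 mm [-6.9 10.9]
scene lip shift px [ 5.75 -2.  ] 0.98 mm [-9.2 12. ]
scene [ 0.5172 -0.0056] [0.5138 0.0128] [-0.0035  0.0184]
side [ 0.5159 -0.0086] [0.5105 0.0077] [-0.0054  0.0162]
now r 0.03553846612848434 -44.64402297558675
[[-0.0, -0.0], [-0.6, 0.2], [-1.2, 0.4], [-1.8, 0.4], [-2.4, 0.3], [-3.0, 0.2], [-3.5, -0.1], [-4.0, -0.5], [-4.5, -0.9], [-4.8, -1.4]]
```

Emit:
send_rows(
  steps=[
    [-0.6,0.2,0,0,2],
    [-1.2,0.4,0,0,2],
    [-1.8,0.4,0,0,2],
    [-2.4,0.3,0,0,2],
    [-3,0.2,0,0,2],
    [-3.5,-0.1,0,0,2],
    [-4,-0.5,0,0,2],
    [-4.5,-0.9,0,0,2],
    [-4.8,-1.4,0,0,2],
  ],
)

```text
clock: 17.4
tcp_pos: [0.4867, -0.014, 0.2213]
ee_rot: [-3.11, -0.444, 0.0]
contact_force: [0.7, -0.6, -2.5]
grip_width: 0.0269
gripper_force: 80.2
```

```bash
python3 track.py; python3 path.py .512 .0108 .035 -225 10
```

```text
17.4 [ 0.4867 -0.014   0.2213] [ 0.7 -0.6 -2.5]
side lip shift px [-4.25 -3.5 ] 0.89 mm [-7.4 11. ]
scene lip shift px [ 5.75 -2.  ] 0.98 mm [-9.2 12. ]
now r 0.035002304004950885 -135.94183514664854
[[0.0, -0.0], [-0.2, -0.6], [-0.4, -1.1], [-0.4, -1.7], [-0.3, -2.3], [-0.2, -2.9], [0.1, -3.5], [0.5, -3.9], [0.9, -4.4], [1.4, -4.7]]
```

Emit:
send_rows(
  steps=[
    [-0.2,-0.6,0,0,2],
    [-0.4,-1.1,0,0,2],
    [-0.4,-1.7,0,0,2],
    [-0.3,-2.3,0,0,2],
    [-0.2,-2.9,0,0,2],
  ],
)

```text
clock: 18.0
tcp_pos: [0.4772, 0.0137, 0.2213]
ee_rot: [-3.11, -0.445, -0.0]
contact_force: [-0.1, -0.4, -1.3]
grip_width: 0.0269
gripper_force: 80.2
```

```bash
python3 track.py; python3 path.py .512 .0108 .035 -225 5
```

```text
18.0 [0.4772 0.0137 0.2213] [-0.1 -0.4 -1.3]
side lip shift px [-4.  -3.5] 0.89 mm [-6.9 10.9]
scene lip shift px [ 5.75 -2.  ] 0.98 mm [-9.2 12. ]
now r 0.03491566510131077 174.65991489667422
[[-0.0, -0.0], [5.1, -1.7], [5.9, 3.6], [0.5, 3.5], [1.6, -1.8]]
```

Emit:
send_rows(
  steps=[
    [0.3,-0.6,0,0,2],
    [0.7,-1,0,0,2],
    [1.1,-1.5,0,0,2],
    [1.6,-1.8,0,0,2],
  ],
)

```text
clock: 18.5
tcp_pos: [0.4878, 0.0356, 0.2213]
ee_rot: [-3.11, -0.445, -0.0]
contact_force: [1.0, -0.5, -1.3]
grip_width: 0.027
gripper_force: 80.2
```

```bash
python3 track.py; python3 path.py .512 .0108 .035 45 10
```

```text
18.5 [0.4878 0.0356 0.2213] [ 1.  -0.5 -1.3]
side lip shift px [-4.25 -3.25] 0.89 mm [-7.5 10.3]
scene lip shift px [ 5.75 -2.25] 0.97 mm [-10.   11.7]
now r 0.03447441318410309 133.85650734169278
[[-0.0, -0.0], [0.5, -0.3], [1.1, -0.4], [1.7, -0.4], [2.3, -0.4], [2.9, -0.2], [3.4, 0.1], [3.9, 0.4], [4.3, 0.9], [4.7, 1.4]]
```

Emit:
send_rows(
  steps=[
    [0.5,-0.3,0,0,2],
    [1.1,-0.4,0,0,2],
    [1.7,-0.4,0,0,2],
    [2.3,-0.4,0,0,2],
    [2.9,-0.2,0,0,2],
    [3.4,0.1,0,0,2],
    [3.9,0.4,0,0,2],
    [4.3,0.9,0,0,2],
    [4.7,1.4,0,0,2],
  ],
)

```text
clock: 19.5
tcp_pos: [0.5365, 0.0338, 0.2211]
ee_rot: [3.11, 0.444, -0.002]
contact_force: [-0.7, -1.5, -2.0]
grip_width: 0.0271
gripper_force: 80.2
```

```bash
python3 track.py; python3 path.py .512 .0108 .035 -45 10
```

```text
19.5 [0.5365 0.0338 0.2211] [-0.7 -1.5 -2. ]
side lip shift px [-4.25 -3.25] 0.84 mm [-7.5 10.3]
scene lip shift px [ 5.75 -2.25] 0.97 mm [-10.   11.7]
now r 0.03397916889377952 42.25764156564454
[[0.1, -0.0], [0.3, 0.5], [0.4, 1.1], [0.4, 1.7], [0.4, 2.3], [0.2, 2.8], [-0.1, 3.4], [-0.4, 3.8], [-0.9, 4.2], [-1.4, 4.6]]
```

Emit:
send_rows(
  steps=[
    [0.3,0.5,0,0,2],
    [0.4,1.1,0,0,2],
    [0.4,1.7,0,0,2],
    [0.4,2.3,0,0,2],
    [0.2,2.8,0,0,2],
    [-0.1,3.4,0,0,2],
    [-0.4,3.8,0,0,2],
    [-0.9,4.2,0,0,2],
    [-1.4,4.6,0,0,2],
    [-1.4,4.6,0,0,2],
  ],
)

```text
clock: 20.6
tcp_pos: [0.5357, -0.0144, 0.2215]
ee_rot: [3.11, 0.443, 0.0]
contact_force: [0.3, -0.5, -1.8]
grip_width: 0.0269
gripper_force: 80.2
```

Emit:
send_rows(
  steps=[
    [0,0,0,0,2],
    [0,0,0,0,2],
    [0,0,-1,0,2],
    [0,0,-3,0,2],
    [0,0,-5,0,2],
    [0,0,-8,0,2],
    [0,0,-11,0,2],
    [0,0,-11,0,2],
  ],
)

```text
clock: 21.4
tcp_pos: [0.5369, -0.0135, 0.3352]
ee_rot: [3.109, 0.444, 0.009]
contact_force: [-0.9, 0.6, -3.4]
grip_width: 0.0271
gripper_force: 80.4
```

```bash
python3 track.py; python3 - <<'E'
from h import *
np.set_printoptions(precision=4,suppress=True)
o=arm.get_obs();M=R.from_rotvec(o['ee_rot']).as_matrix();print(o['tcp_pos'],o['ee_rot'],o['grip_width'])
t=np.array([.5007,.2459,.3301]);print('to pre-rack cm',100*M.T@(t-o['tcp_pos']))
t=np.array([.5878,.2711,.2407]);print('to seat cm',100*M.T@(t-o['tcp_pos']))
E
```

```text
21.4 [ 0.5369 -0.0135  0.3352] [-0.9  0.6 -3.4]
side lip shift px [-4.25 -3.5 ] 0.86 mm [-7.4 11. ]
scene lip shift px [ 5.75 -2.25] 0.97 mm [-10.   11.7]
[ 0.536  -0.0134  0.3317] [-3.1099 -0.4447 -0.0013] 0.026943991622090133
to pre-rack cm [  3.8772 -25.8786   0.1655]
to seat cm [ 12.9371 -25.8566   9.1128]
```

Emit:
send_rows(
  steps=[
    [0.7,-4.5,0,0,2],
    [1.4,-9,0,0,2],
    [2.1,-13.5,0,0,2],
    [2.8,-18,0,0,2],
    [3.4,-22,0,0,2],
    [3.9,-25,0,0,2],
    [3.9,-25.9,0,0,2],
    [3.9,-25.9,0,0,2],
    [3.9,-25.9,4,0,2],
    [3.9,-25.9,7.5,0,2],
  ],
)

```text
clock: 22.5
tcp_pos: [0.5012, 0.2443, 0.2552]
ee_rot: [3.11, 0.442, 0.001]
contact_force: [0.0, 1.5, -2.9]
grip_width: 0.0268
gripper_force: 80.4
```

Emit:
send_rows(
  steps=[
    [0,0,0,0,2],
    [0,0,0,0,2],
    [0,0,0,0,2],
  ],
)

```text
clock: 22.8
tcp_pos: [0.5017, 0.2457, 0.2581]
ee_rot: [-3.11, -0.443, -0.003]
contact_force: [0.2, 0.3, -1.4]
grip_width: 0.027
gripper_force: 79.9
```

```bash
python3 - <<'E'
from h import *
np.set_printoptions(precision=4,suppress=True)
o=arm.get_obs();M=R.from_rotvec(o['ee_rot']).as_matrix();print(o['tcp_pos'],o['ee_rot'],o['grip_width'],o['contact_force'],o['torque'])
t=np.array([.5878,.2711,.2407]);print('to seat cm',100*M.T@(t-o['tcp_pos']))
S=cam('scene');D=cam('side');p=o['tcp_pos']
k=p-[0,0,.0707];print('collar exp',proj(S,k),proj(D,k),'foot',proj(S,p-[0,0,.2107]),proj(D,p-[0,0,.2107]))
a=cv2.resize(S['color'][140:290,200:400],(400,300),interpolation=2);b=cv2.resize(D['color'][100:250,190:390],(400,300),interpolation=2)
b2=cv2.resize(D['color'][200:300,215:335],(400,300),interpolation=2);a2=cv2.resize(S['color'][160:260,200:320],(400,300),interpolation=2)
cv2.imwrite('pics/m6.png',np.vstack([np.hstack([a,b]),np.hstack([a2,b2])]))
E
```

```text
[0.5017 0.2457 0.2581] [-3.1095 -0.443  -0.0034] 0.027001900262509287 [ 0.1849  0.3366 -1.3953] [-0.0096 -0.0041 -0.0364]
to seat cm [ 8.9717 -0.0374  1.7576]
collar exp [[361.3538 182.9999]] [[262.1394 150.1117]] foot [[355.3141 221.6754]] [[263.548  195.2325]]
```

View pics/m6.png

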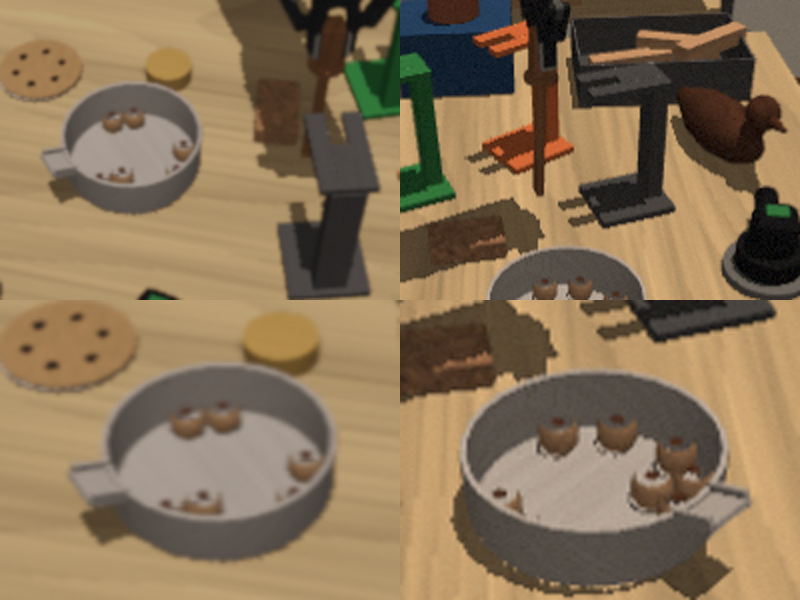

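The crops show the beads stirred and none outside the bowl, the bowl level, and the paddle held in front of the empty fork, with its foot at side (259.5,196). That is a few pixels off the expected (263.5,195), so I'll measure the paddle's tilt.

```bash
cat > tilt.py <<'E'
from h import *
np.set_printoptions(precision=4,suppress=True)
o=arm.get_obs();p=o['tcp_pos'];C={n:cam(n) for n in('scene','side')}
zs=[.10,.13,.16,.19];obs={}
for n in C:
    im=C[n]['color'].astype(int);L=[]
    m=(im[...,2]-im[...,0]>25)&(im[...,2]<135)
    for z in zs:
        e=proj(C[n],p+[0,0,z-.24+.24-.2407+.2407-p[2]])[0];v=int(round(e[1]));u=int(round(e[0]))
        row=m[v,u-14:u+15];lab=np.flatnonzero(row)
        if len(lab)==0:L.append((e,None));continue
        # run nearest to expectation
        runs=np.split(lab,np.flatnonzero(np.diff(lab)>1)+1);r=min((r for r in runs if 3<=len(r)<=14),key=lambda r:abs(r.mean()-14),default=None)
        L.append((e,None if r is None else (u-14+r.mean()+e[1]*0,len(r))))
    obs[n]=L
    for z,(e,r) in zip(zs,L):print(n,z,e,r,None if r is None else round(r[0]-e[0],1))
E
python3 tilt.py
```

```text
scene 0.1 [357.5819 207.9126] (np.float64(348.0), 9) -9.6
scene 0.13 [358.8731 199.6657] (np.float64(365.5), 6) 6.6
scene 0.16 [360.2089 191.0825] None None
scene 0.19 [361.591  182.1449] None None
side 0.1 [262.9429 179.0193] (np.float64(261.5), 12) -1.4
side 0.13 [262.6405 169.3874] None None
side 0.16 [262.3291 159.4382] (np.float64(262.5), 12) 0.2
side 0.19 [262.0086 149.1581] (np.float64(262.0), 13) -0.0
```

```bash
python3 - <<'E'
from h import *
D=cam('side');im=D['color']
for v in (148,156,165,172,180,188,193): print(v,[tuple(int(t) for t in im[v,u]) for u in range(252,272,1)][::1] if 0 else [int(im[v,u,2]) for u in range(250,274)])
W=cam('wrist');w=W['color'];print([ (v,int(w[v,278,2]),int(w[v,278,0])) for v in range(130,260,5)])
m=cv2.imread('pics/m3.png')[300:600,:400];print([(round(v*1.4),int(m[v,199,2]),int(m[v,199,0])) for v in range(93,186,4)])
E
```

```text
148 [199, 205, 212, 207, 207, 209, 91, 64, 65, 72, 69, 69, 68, 88, 95, 102, 101, 97, 103, 170, 174, 174, 174, 176]
156 [208, 210, 210, 212, 208, 209, 118, 68, 66, 68, 67, 65, 64, 91, 101, 98, 101, 104, 101, 162, 179, 178, 173, 170]
165 [96, 97, 92, 171, 172, 173, 130, 65, 62, 68, 69, 64, 76, 92, 101, 99, 101, 101, 99, 145, 186, 188, 177, 170]
172 [97, 95, 90, 95, 91, 89, 74, 60, 66, 71, 67, 63, 78, 194, 212, 211, 209, 209, 213, 211, 211, 210, 211, 210]
180 [213, 210, 210, 211, 212, 210, 132, 57, 59, 65, 63, 66, 87, 98, 87, 161, 159, 168, 196, 190, 186, 184, 192, 196]
188 [212, 206, 199, 199, 200, 198, 90, 54, 59, 65, 64, 64, 205, 198, 196, 198, 200, 202, 201, 200, 191, 189, 185, 191]
193 [215, 207, 206, 201, 206, 198, 92, 56, 59, 63, 65, 86, 194, 198, 195, 193, 198, 201, 200, 199, 196, 190, 190, 189]
[(130, 174, 74), (135, 175, 76), (140, 174, 76), (145, 173, 76), (150, 166, 73), (155, 165, 72), (160, 168, 73), (165, 168, 73), (170, 161, 71), (175, 172, 74), (180, 183, 80), (185, 179, 78), (190, 87, 38), (195, 63, 21), (200, 47, 9), (205, 46, 9), (210, 46, 10), (215, 46, 9), (220, 44, 8), (225, 47, 13), (230, 56, 8), (235, 59, 9), (240, 61, 14), (245, 62, 9), (250, 59, 12), (255, 46, 9)]
[(130, 127, 60), (136, 146, 114), (141, 116, 90), (147, 159, 123), (153, 154, 120), (158, 153, 119), (164, 152, 118), (169, 151, 117), (175, 136, 106), (181, 65, 48), (186, 50, 10), (192, 44, 9), (197, 44, 9), (203, 40, 7), (209, 41, 8), (214, 41, 7), (220, 41, 9), (225, 50, 9), (231, 114, 25), (237, 54, 10), (242, 53, 10), (248, 45, 7), (253, 42, 7), (259, 42, 7)]
```

Emit:
send_rows(
  steps=[
    [1.5,0,0,0,2],
    [3,0,0,0,2],
    [4.5,0,0,0,2],
    [5.5,0,0,0,2],
    [6.5,0,0,0,2],
    [7.5,0,0,0,2],
    [8.5,0,0,0,2],
    [9.3,0,0,0,2],
    [9.3,0,0,0,2],
    [9.3,0,0,0,2],
  ],
)

```text
clock: 24.1
tcp_pos: [0.59, 0.2719, 0.2563]
ee_rot: [-3.11, -0.444, 0.0]
contact_force: [0.9, -0.8, -0.9]
grip_width: 0.0269
gripper_force: 80.1
```

```bash
python3 - <<'E'
from h import *
np.set_printoptions(precision=4,suppress=True)
o=arm.get_obs();p=o['tcp_pos'];print(p,o['contact_force'],o['torque'])
a=cv2.imread('pics/side0.png');D=cam('side')['color']
for v in (150,160,170,180):print(v,[int(t) for t in a[v,284:304,2]],[int(t) for t in D[v,284:304,2]])
E
```

```text
[0.59   0.2719 0.2563] [ 0.9484 -0.8123 -0.8758] [-0.0022  0.0394  0.0405]
150 [34, 37, 33, 37, 33, 33, 32, 35, 44, 54, 57, 58, 63, 34, 32, 34, 38, 38, 33, 39] [35, 33, 34, 37, 33, 35, 36, 51, 60, 60, 57, 51, 40, 35, 41, 36, 37, 32, 34, 38]
160 [173, 172, 176, 179, 171, 170, 181, 149, 56, 63, 68, 64, 63, 171, 172, 179, 186, 192, 193, 184] [178, 180, 183, 186, 180, 143, 60, 69, 72, 66, 69, 188, 185, 180, 181, 191, 195, 199, 200, 192]
170 [172, 171, 169, 171, 173, 179, 176, 109, 62, 67, 64, 62, 93, 179, 174, 176, 179, 184, 187, 188] [182, 178, 179, 181, 167, 63, 67, 70, 65, 68, 162, 200, 190, 187, 181, 182, 188, 193, 195, 196]
180 [175, 174, 173, 171, 169, 167, 172, 49, 54, 54, 63, 65, 66, 184, 181, 186, 185, 186, 187, 184] [185, 183, 178, 166, 54, 59, 57, 65, 62, 84, 189, 200, 196, 193, 188, 193, 196, 195, 195, 195]
```

Emit:
send_rows(
  steps=[
    [0,0,0.5,0,2],
    [0,0,0.9,0,2],
    [0,0,1.2,0,2],
    [0,0,1.3,0,2],
    [0,0,1.4,0,2],
    [0,0,1.5,0,2],
    [0,0,1.5,0,2],
    [0,0,1.5,0,2],
  ],
)

```text
clock: 24.95
tcp_pos: [0.5903, 0.2721, 0.2416]
ee_rot: [-3.11, -0.444, -0.0]
contact_force: [-2.2, -0.6, 2.5]
grip_width: 0.027
gripper_force: 80.9
```

Emit:
send_rows(
  steps=[
    [0,0,0.1,0,2],
    [0,0,0.1,0,2],
    [0,0,0.1,0,2],
    [0,0,0.1,0,2.8],
    [0,0,0.1,0,3.1],
    [0,0,0.1,0,3.5],
    [0,0,0.1,0,4.5],
    [0,0,0.1,0,5.5],
    [0,0,0.1,0,5.5],
    [0,0,0.1,0,5.5],
  ],
  force=20,
)

```text
clock: 25.95
tcp_pos: [0.5902, 0.272, 0.2403]
ee_rot: [-3.11, -0.444, -0.0]
contact_force: [0.2, -0.3, -0.0]
grip_width: 0.0553
gripper_force: 0.0
```

Emit:
send_rows(
  steps=[
    [0,0,-1,0,5.5],
    [0,0,-3,0,5.5],
    [0,0,-6,0,5.5],
    [0,0,-9,0,5.5],
    [0,0,-12,0,5.5],
    [0,0,-13,0,5.5],
    [0,0,-13,0,5.5],
    [0,0,-13,0,5.5],
    [0,0,-13,0,5.5],
  ],
)

```text
clock: 26.85
tcp_pos: [0.59, 0.272, 0.3696]
ee_rot: [3.11, 0.444, -0.002]
contact_force: [0.2, 0.0, -0.0]
grip_width: 0.055
gripper_force: 0.0
```

```bash
python3 track.py; python3 - <<'E'
from h import *
np.set_printoptions(precision=4,suppress=True)
a=cv2.imread('pics/side0.png');D=cam('side');d=D['color']
for v in (150,160,170,180,188):print(v,[int(t) for t in a[v,284:304,2]],[int(t) for t in d[v,284:304,2]])
for n,(x,y,w,h) in(('side',(286,112,18,32)),('scene',(358,180,24,34))):
    t=cv2.imread(f'pics/{n}0.png')[y:y+h,x:x+w];im=cam(n)['color'][y-12:y+h+12,x-12:x+w+12]
    r=cv2.matchTemplate(cv2.resize(im,None,fx=4,fy=4),cv2.resize(t,None,fx=4,fy=4),cv2.TM_CCOEFF_NORMED);_,s,_,l=cv2.minMaxLoc(r);print(n,'handle shift px',np.array(l)/4-12,round(s,2))
# beads: brown blobs inside bowl, and any new brown blob on the bench nearby
for n in('scene','side'):
    c=cam(n);p=proj(c,[[.512+.078*np.cos(t),.011+.078*np.sin(t),.006] for t in np.linspace(0,6.28,60)]).astype(np.int32)
    m=np.zeros((420,560),np.uint8);cv2.fillPoly(m,[p],255);hs=cv2.cvtColor(c['color'],cv2.COLOR_BGR2HSV)
    b=((hs[...,1]>70)*255).astype(np.uint8)
    k=cv2.connectedComponentsWithStats(b&m);print(n,[(int(s[4]),np.round(ct).tolist()) for s,ct in zip(k[2][1:],k[3][1:]) if s[4]>8])
E
```

```text
26.85 [0.59   0.272  0.3696] [ 0.2  0.  -0. ]
side lip shift px [-4.25 -3.5 ] 0.86 mm [-7.4 11. ]
scene lip shift px [ 5.75 -2.25] 0.97 mm [-10.   11.7]
150 [34, 37, 33, 37, 33, 33, 32, 35, 44, 54, 57, 58, 63, 34, 32, 34, 38, 38, 33, 39] [35, 36, 33, 35, 38, 31, 28, 39, 51, 58, 58, 61, 58, 38, 33, 29, 39, 37, 39, 41]
160 [173, 172, 176, 179, 171, 170, 181, 149, 56, 63, 68, 64, 63, 171, 172, 179, 186, 192, 193, 184] [178, 179, 185, 183, 181, 179, 187, 121, 62, 68, 69, 71, 93, 180, 179, 190, 196, 199, 201, 191]
170 [172, 171, 169, 171, 173, 179, 176, 109, 62, 67, 64, 62, 93, 179, 174, 176, 179, 184, 187, 188] [182, 180, 180, 175, 178, 185, 183, 85, 64, 68, 67, 68, 126, 185, 182, 182, 185, 194, 195, 197]
180 [175, 174, 173, 171, 169, 167, 172, 49, 54, 54, 63, 65, 66, 184, 181, 186, 185, 186, 187, 184] [181, 182, 177, 177, 176, 178, 144, 53, 53, 57, 65, 64, 97, 192, 187, 191, 193, 194, 193, 194]
188 [174, 171, 172, 169, 167, 166, 137, 55, 59, 54, 65, 62, 78, 146, 129, 106, 89, 73, 67, 69] [177, 174, 177, 173, 174, 172, 143, 55, 57, 59, 64, 63, 106, 148, 131, 111, 93, 78, 70, 70]
side handle shift px [-0.25  0.  ] 0.78
scene handle shift px [ 1.   -0.25] 0.83
scene [(96, [262.0, 201.0]), (42, [290.0, 216.0]), (37, [260.0, 229.0])]
side [(65, [263.0, 247.0]), (61, [279.0, 247.0]), (241, [294.0, 261.0]), (10, [290.0, 258.0]), (9, [244.0, 264.0]), (20, [250.0, 268.0])]
```

```bash
python3 -c "
from bench import workorder
print(workorder.job_done())"
```

```text
the job is handed in; nothing more can be done
None
```

I handed the job in with the last bead in the bowl, two clockwise rounds stirred from lip to lip, and the paddle back in the fork to within about a millimetre; the first round slid the bowl about 17 mm (limit 30 mm), so I finished on a narrower circle, no beads were seen outside the bowl though not all eight were visible inside, and the verdict was not returned to me.

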